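Demould a transformer, put it on the test plate and scan its seam

ROBOT

A 6-joint arm with a two-finger parallel gripper is mounted at the origin on the work surface. World frame = base frame: x ahead of the robot, y to its left, z up, the work surface at z = 0. Lengths are in mm, angles in rad, forces in N, time in s.
With the tool pointing down it reaches from about 250 to 775 mm from the base axis. Payload 4 kg.
Tool frame: the origin (TCP) lies midway between the tips of the shut fingers; the grasp point (between the pads) lies 19 mm behind it; z points along the fingers, y is the line along which they close (so a half turn about z gives the same grasp; the last joint's range is limited). The gripper opens to 85 mm and grips with 20 to 120 N. Pads are 22 mm wide; open, the fingers measure 114 mm over their backs; the gripper's body (76 mm by 85 mm) begins 54 mm behind the grasp point. The pads swing forward as they close: fully open they stand 13 mm farther back than shut.
Start: joints at [1.013, 0.087, 1.371, -0, 1.684, -0.103], TCP at [241.618, 494.107, 204.541] pointing down, gripper open.
Joint ranges: [-3.1, 3.1], [-0.76, 2.03], [0.27, 2.55], [-1.08, 4.22], [0.17, 2.65], [-2.57, 2.57]. Speed limits (rad/s): [2.79, 2.79, 3.14, 3.14, 3.14, 3.14].

INTERFACE

Orientations are given as a unit quaternion [w, x, y, z].
In Python, from workcell import robot gives the robot as it stands. The module is installed in compiled form; this text tells all that it offers.
- The arm moves only by the tool carry_out, never from a script. Its argument "moves" is a list of rows, each an object with "rot": the turn, a rotation vector about the tool's x, y, z each as a share of 30 degrees, from -1 to 1, a list of three; "linear": the shift along the tool's x, y, z each as a share of 0.2 m, from -1 to 1, a list of three; "claw": the opening, from 0 (shut) to 1 (fully open). A call has 1 to 12 rows; each row is the pose to reach, as a shift and turn from the pose commanded when the call began, along the tool's axes at that moment; what a row does not reach only later rows make up. A row lasts 1/8 s, in which the tool goes at most 62.5 mm and 10.7 degrees, less where a joint would pass 70% of its speed; a pose out of reach is approached as far as the arm can. A call with a number of a shift or a turn outside -1 to 1 is refused whole. A call with a gripper value outside its range is refused whole. The fingers move at their own pace and stop on an object; "force" is the grip in N (left out, the last holds). Time passes only in rows, so rows that repeat a pose let the fingers close. It gives the time, the measured TCP pose, the force, the opening and the grip force at its end, in the units of the state.
- robot.read_state(): the state, without advancing time (a new reading comes with each control period).
- robot.snapshot(name): name is "scene" or "top"; returns a dict with "pixels" (384x512x3 uint8, red, green, blue), "vertical_fov" (degrees; the focal length in pixels is half the picture's height over the tangent of half this angle, whatever the lens; pixels are square), "cx", "cy" (the principal point, pixels), "dist" ([k1, k2, p1, p2, k3] as OpenCV has them; the pictures are not rectified), "cam_to_world" (4x4, takes a point from camera to world coordinates). Camera axes: x right, y up, looking along -z (the intrinsics and any distortion apply to the point x, -y, -z); pixel columns grow to the right and rows downward; lengths in mm; the calibration is good to about 2 mm. A picture is of the moment at which its call begins. There is no depth.
- robot.finish_job(): hands the job in; it is judged then, once.
The state is a dict: "time_s": time; "qpos": joint angles; "joint_vel": joint speeds; "tau": joint torques, N m; "ee_pos": TCP position; "tool_rot": TCP orientation; "ft_force": force on the tool from outside, world axes, zero at the start; "ft_torque": the same for the moment, N m; "gripper_width": opening from 0.0 (shut) to 1.0 (fully open); "finger_force": force on a finger pad.
Only numpy, scipy, OpenCV 4.12 (cv2) and the standard library are available. Lean on these libraries where they do the work, as an engineer would, in place of code of your own. Each camera call takes 0.05 s, during which the arm holds its last target. There are 200 camera calls.

TASK

Slide the keeper of the mould that holds the rectangular transformer fully back and leave it there, lift the transformer out of its cavity and set it down gently on the steel test plate, flat between the two rails and lengthwise along them, near the middle. Then take the test probe from its stand and run its tip along the whole seam on the transformer's top, from the end with the two brass lugs to the plain end, slowly (about 3 cm per second) and with the tip touching the seam lightly or only just above it. Finally put the probe back upright in its stand; leave the round choke, its mould and the other things on the bench alone.

Things in the scene. Friction and masses are not known exactly. Their poses are not given: they have to be found in the camera images.
- mould: Fixed aluminium mould with the transformer, x -60 to 140, y +-40, 34 mm high. Origin on the bench under the cavity centre. Cavity 73 (x) x 47 (y) mm, floor at 12 mm. Finger reliefs in both long sides at x=0, 36 mm wide, floor at 22 mm. Guide rails at y=+-34, x 56 to 138, tops at 56 mm. x within 0.15 rad of world x. One of two similar moulds side by side, which may change places
- keeper (a joint): Sliding keeper of the transformer's mould: a flat steel plate 80 x 50 x 6 mm that covers half of the transformer and slides along the mould's +x; 0 = forward over the cavity, 0.06 m = fully back, at its stop, the cavity free. Stays where it is left; friction about 2 N
- keeper_knob (a point): Centre of the top of the keeper's dark block grip, 80 mm above the bench. The grip is 24 mm (mould x) x 20 mm (mould y) and 24 mm high, the keeper plate's top under it is 56 mm above the bench. With the keeper forward it lies 60 mm from the mould's origin along the mould's +x, fully back 120 mm
- transformer: Black rectangular moulded transformer, 70 (x) x 44 (y) x 34 (z) mm, about 0.2 kg. Origin at the centre of its underside. Starts on the cavity floor, axes along the mould's, top 46 mm above the bench. A pale straight seam runs along x in the middle of its top. Two brass lugs, 6 mm high and thick, stand on the top at x=-29, y=+-13 mm: -x is the lug end, +x the plain end
- seam_start (a point): Start of the seam: lug end, on the transformer's top face, at (-33, 0, 34) mm in its frame
- seam_end (a point): End of the seam: plain end, on the top face, at (33, 0, 34) mm in the transformer's frame
- test_plate: Fixed steel test plate, 130 (x) x 96 (y) x 8 mm. Origin at the centre of its underside, on the bench. Two rails run along its x at y=+-36 mm, 6 mm thick, tops 16 mm above the bench (8 mm above the plate), 66 mm clear between them. The transformer lies with its x along the plate's x, either way round. It and the probe stand may change places
- probe: Test probe, upright in its stand. Origin at its tip, z up along it. Polished steel needle (slides easily) and shaft (10 mm thick) from 0 to 40 mm, a round collar 40 mm in diameter from 40 to 45 mm, a square handle 20 x 20 mm (sides along x and y) from 45 to 95 mm. About 0.09 kg. At the start its tip is 18 mm above the bench, the handle from 63 to 113 mm
- probe_stand: Fixed probe stand, 80 x 80 mm foot. Origin on the bench at its centre. Its top plate, 60 x 60 mm, 50 to 58 mm above the bench, has a through hole 24 mm wide in the middle; the probe hangs in it with its collar resting on the top plate, tip 18 mm above the bench
- choke: Round black choke, 44 mm in diameter and 34 mm high, in the cavity of the other mould. Leave it. Origin at the centre of its underside
- choke_mould: The other fixed mould, of the same outside shape with a square cavity, holding the round choke. Leave it. Origin as for the first mould
- choke_keeper_knob (a point): Top of the other mould's keeper grip. Leave it
- tape_roll: Roll of tape, 70 mm in diameter, 18 mm high. Leave it
- jar: Small jar, 50 mm in diameter, 65 mm high. Leave it
- ferrite_core: E-shaped dark core, 50 x 16 x 34 mm. Leave it
- gauge_block: Steel block, 35 x 50 x 16 mm. Leave it
Not all that is in view belongs to the job. What is shaped like the probe but blue or orange is not meant.

How it is judged (in metres and radians):
On the way, in this order (a step that is already met when the one before it is completed fails the run):
1. keeper of the transformer's mould slid back (48 of 60 mm at least) (value of joint keeper above 0.048 m), for 0.1 s.
2. transformer lifted clear of its mould (z of transformer in the frame of mould above 0.045 m), for 0.1 s.
3. transformer set down and released flat on the test plate, between and along the rails (x of transformer in the frame of test_plate between -0.03 and 0.03 m and y of transformer in the frame of test_plate between -0.014 and 0.014 m and z of transformer in the frame of test_plate between 0.004 and 0.012 m and angle between transformer's own z axis and vertical below 0.08 rad and angle between the x axis of transformer and the x axis of test_plate, either way round below 0.35 rad and contact force between transformer and test_plate above 0.3 N and contact force between the fingers and transformer below 0.05 N and linear speed of transformer below 0.02 m/s), for 0.3 s.
4. probe tip on the seam at the lug end (x of probe in the frame of transformer between -0.039 and -0.023 m and y of probe in the frame of transformer between -0.005 and 0.005 m and z of probe in the frame of transformer between 0.03 and 0.04 m and x of transformer in the frame of test_plate between -0.03 and 0.03 m and y of transformer in the frame of test_plate between -0.014 and 0.014 m and z of transformer in the frame of test_plate between 0.004 and 0.012 m and angle between transformer's own z axis and vertical below 0.08 rad and angle between the x axis of transformer and the x axis of test_plate, either way round below 0.35 rad), for 0.04 s.
5. probe tip on the seam a third of the way along (x of probe in the frame of transformer between -0.016 and -0.004 m and y of probe in the frame of transformer between -0.005 and 0.005 m and z of probe in the frame of transformer between 0.03 and 0.04 m and x of transformer in the frame of test_plate between -0.03 and 0.03 m and y of transformer in the frame of test_plate between -0.014 and 0.014 m and z of transformer in the frame of test_plate between 0.004 and 0.012 m and angle between transformer's own z axis and vertical below 0.08 rad and angle between the x axis of transformer and the x axis of test_plate, either way round below 0.35 rad), for 0.04 s.
6. probe tip on the seam two thirds of the way along (x of probe in the frame of transformer between 0.004 and 0.016 m and y of probe in the frame of transformer between -0.005 and 0.005 m and z of probe in the frame of transformer between 0.03 and 0.04 m and x of transformer in the frame of test_plate between -0.03 and 0.03 m and y of transformer in the frame of test_plate between -0.014 and 0.014 m and z of transformer in the frame of test_plate between 0.004 and 0.012 m and angle between transformer's own z axis and vertical below 0.08 rad and angle between the x axis of transformer and the x axis of test_plate, either way round below 0.35 rad), for 0.04 s.
7. probe tip on the seam at the plain end (x of probe in the frame of transformer between 0.023 and 0.039 m and y of probe in the frame of transformer between -0.005 and 0.005 m and z of probe in the frame of transformer between 0.03 and 0.04 m and x of transformer in the frame of test_plate between -0.03 and 0.03 m and y of transformer in the frame of test_plate between -0.014 and 0.014 m and z of transformer in the frame of test_plate between 0.004 and 0.012 m and angle between transformer's own z axis and vertical below 0.08 rad and angle between the x axis of transformer and the x axis of test_plate, either way round below 0.35 rad), for 0.04 s.
At the end, for the whole second after the job is handed in: Keeper at least 48 mm back; transformer flat and at rest on the test plate between the rails (30 mm along, 14 mm across from the centre, 0.35 rad), either way round; probe upright in its stand on its collar, tip within 10 mm of the centre line; choke still seated in its mould (value of joint keeper above 0.048 m and x of transformer in the frame of test_plate between -0.03 and 0.03 m and y of transformer in the frame of test_plate between -0.014 and 0.014 m and z of transformer in the frame of test_plate between 0.004 and 0.012 m and angle between transformer's own z axis and vertical below 0.08 rad and angle between the x axis of transformer and the x axis of test_plate, either way round below 0.35 rad and contact force between transformer and test_plate above 0.3 N and linear speed of each of transformer, probe below 0.02 m/s and horizontal distance between probe and probe_stand below 0.01 m and z of probe in the frame of probe_stand between 0.013 and 0.023 m and angle between probe's own z axis and vertical below 0.1 rad and contact force between probe and probe_stand above 0.2 N and horizontal distance between choke and choke_mould below 0.006 m and z of choke in the frame of choke_mould between 0.008 and 0.016 m); the robot touches nothing.
It fails at once if the probe moved along the seam faster than 0.10 m/s (x of probe in the frame of transformer between -0.022 and 0.022 m and y of probe in the frame of transformer between -0.006 and 0.006 m and z of probe in the frame of transformer between 0.03 and 0.04 m and linear speed of probe above 0.1 m/s).
It fails at once if the probe pressed on the transformer with more than 30 N (contact force between probe and transformer above 30 N).
It fails at once if the transformer dropped onto the test plate (faster than 0.45 m/s within 30 mm of it) (linear speed of transformer above 0.45 m/s and x of transformer in the frame of test_plate between -0.065 and 0.065 m and y of transformer in the frame of test_plate between -0.048 and 0.048 m and z of transformer in the frame of test_plate below 0.038 m).
It fails at once if the choke, its keeper or another bystander moved more than 25 mm (distance of any of choke, choke_keeper_knob, tape_roll, jar, ferrite_core, gauge_block from where it was at the start of the episode above 0.025 m).
It also fails if it takes over 64 s, if anything falls off the work surface, if the arm or the gripper's body presses on something with over 40 N, if the wrist force passes 120 N, or if a joint passes its speed limit or range.

## Working session

There is one attempt and no reset: what is moved stays moved. The work goes in short steps, Python scripts to look and compute and a tool call to move; the robot and the scene stay as the last step left them, time stands still between calls to the robot, and variables do not carry over. Pictures are saved under pics/ and viewed, at most 10 in all, crops included, and the job is handed in when it is done.

Besides the shell and the picture viewer there is one more tool, called after "Emit:" as a command line: name --argument value ..., lists and objects as JSON in quotes. carry_out: Moves the arm, as the interface text tells. Shift numbers are shares of 0.2 m and turn numbers shares of 30 degrees, none past 1 either way. Its arguments: {"type":"object","properties":{"moves":{"type":"array","items":{"type":"object","properties":{"rot":{"type":"array","items":{"type":"number","minimum":-1,"maximum":1}},"linear":{"type":"array","items":{"type":"number","minimum":-1,"maximum":1}},"claw":{"type":"number"}}}},"force":{"type":"number"}},"required":["moves"]}

```bash
mkdir -p pics
cat > h.py <<'E'
import numpy as np, cv2
from workcell import robot
from scipy.spatial.transform import Rotation as R
def cam(s):
    f=192/np.tan(np.radians(s["vertical_fov"])/2)
    return np.array([[f,0,s["cx"]],[0,f,s["cy"]],[0,0,1.]]),np.array(s["dist"],float),np.array(s["cam_to_world"],float)
def ray(s,px):
    K,d,T=cam(s); u=cv2.undistortPoints(np.array(px,float).reshape(-1,1,2),K,d).reshape(-1,2)
    v=np.c_[u[:,0],-u[:,1],-np.ones(len(u))]@T[:3,:3].T
    return T[:3,3],v
def onz(s,px,z):
    o,v=ray(s,px); return o+v*((z-o[2])/v[:,2])[:,None]
def tri(s1,p1,s2,p2):
    o1,v1=ray(s1,p1);o2,v2=ray(s2,p2);out=[]
    for a,b in zip(v1,v2):
        A=np.c_[a,-b];t=np.linalg.lstsq(A,o2-o1,rcond=None)[0]
        x,y=o1+t[0]*a,o2+t[1]*b; out.append([*((x+y)/2),np.linalg.norm(x-y)])
    return np.array(out)
def proj(s,P):
    K,d,T=cam(s);P=(np.atleast_2d(P)-T[:3,3])@T[:3,:3]
    return cv2.projectPoints(P*[1,-1,-1],np.zeros(3),np.zeros(3),K,d)[0].reshape(-1,2)
def save(s,n): cv2.imwrite(f'pics/{n}.png',s["pixels"][:,:,::-1])
E
python3 - <<'E'
from h import *
np.set_printoptions(precision=2,suppress=True)
import pickle
for n in("scene","top"):
    s=robot.snapshot(n);s=dict(s);pickle.dump(s,open(n+'0.pkl','wb'))
    K,d,T=cam(s);print(n,K[0,0],s["cx"],s["cy"],d);print(T)
    cv2.imwrite(f'pics/{n}0.png',cv2.resize(s["pixels"][:,:,::-1],(800,600),interpolation=cv2.INTER_CUBIC))
print(robot.read_state())
E
```

```text
scene 365.7632566373026 258.65639590880795 190.08267263310188 [0.04 0.   0.   0.   0.  ]
[[   0.52   -0.61    0.6  1152.6 ]
 [   0.85    0.37   -0.36 -440.07]
 [   0.      0.7     0.72  788.32]
 [   0.      0.      0.      1.  ]]
top 440.50715558519164 258.4106935302703 197.88495379508043 [-0.02  0.    0.    0.    0.  ]
[[  -0.02    0.98   -0.19  357.81]
 [  -1.     -0.01    0.03  -48.64]
 [   0.03    0.2     0.98 1041.76]
 [   0.      0.      0.      1.  ]]
{'time_s': 0.1, 'qpos': array([ 1.01,  0.09,  1.37,  0.  ,  1.68, -0.1 ]), 'joint_vel': array([-0., -0., -0.,  0.,  0.,  0.]), 'tau': array([  0.  , -35.3 , -31.42,   0.  ,   0.01,   0.  ]), 'ee_pos': array([241.34, 493.66, 203.41]), 'tool_rot': array([-0.  ,  0.23,  0.97, -0.  ]), 'ft_force': array([ 0.22, -0.57, -0.51]), 'ft_torque': array([-0.03, -0.02, -0.05]), 'finger_force': 0.0, 'gripper_width': 0.9965784983051164}
```

View pics/top0.png

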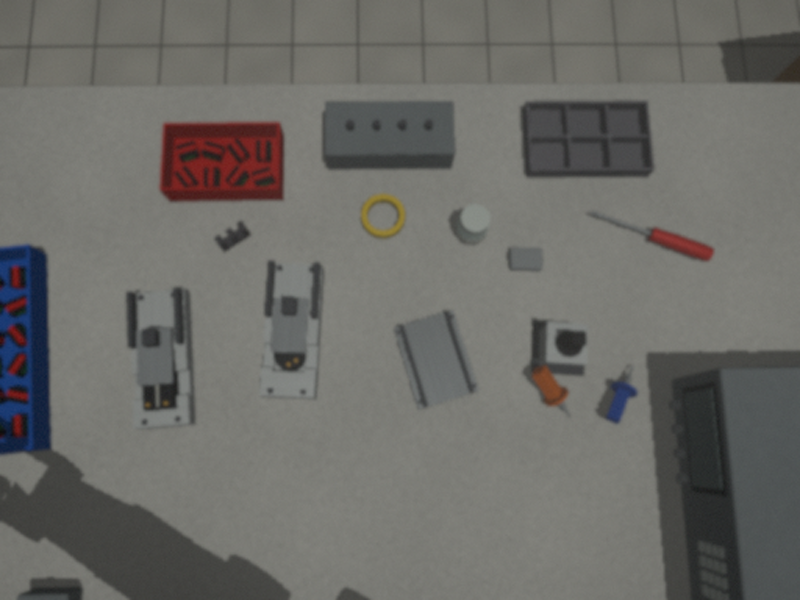

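View pics/scene0.png

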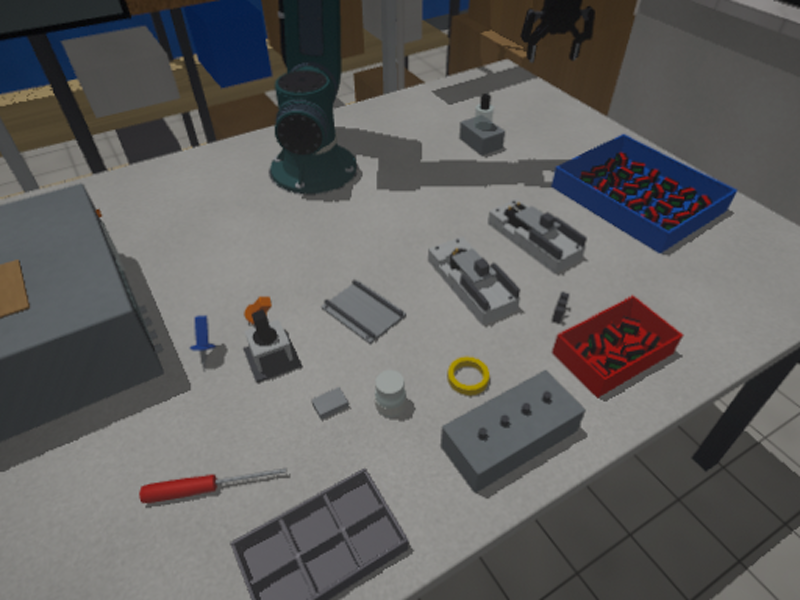

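The upper (top) view shows the transformer mould at about (160,355), the plate at (436,360), and the stand with the black probe at (560,345). The choke mould is at (292,330). In the scene view the same mould is at (537,235), the plate at (363,310) and the stand at (270,340). I'll zoom in to measure.

```bash
cat > crop.py <<'E'
import cv2,numpy as np
def tile(img,x,y,w,h,k):
    c=cv2.resize(img[y:y+h,x:x+w,::-1],None,fx=k,fy=k,interpolation=cv2.INTER_CUBIC)
    c=np.clip(c.astype(float)*1.5,0,255).astype(np.uint8)
    for i in range(0,w,10):
        cv2.line(c,(i*k,0),(i*k,6),(0,0,255),1);cv2.putText(c,str(x+i),(i*k,16),0,.35,(0,0,255),1)
    for j in range(0,h,10):
        cv2.line(c,(0,j*k),(6,j*k),(0,0,255),1);cv2.putText(c,str(y+j),(8,j*k+4),0,.35,(0,0,255),1)
    return c
E
python3 - <<'E'
import pickle;from crop import *
t=pickle.load(open('top0.pkl','rb'))["pixels"];s=pickle.load(open('scene0.pkl','rb'))["pixels"]
a=np.hstack([tile(t,75,178,55,100,6),tile(t,250,190,60,100,6)[:,:0],tile(s,305,122,75,100,6)[:, :450]])
cv2.imwrite('pics/a.png',a[:600,:800])
b=np.hstack([np.vstack([tile(t,248,192,64,75,4),tile(t,332,192,64,75,4)]),np.vstack([tile(s,200,172,66,75,4)[:,:],tile(s,148,182,66,75,4)])])
b=np.hstack([tile(t,248,192,60,75,6)[:, :], tile(s,200,172,66,75,6)]);cv2.imwrite('pics/b.png',b[:600,:800])
c=np.hstack([tile(t,332,192,60,75,6)[:, :], tile(s,145,182,66,75,6)]);cv2.imwrite('pics/c.png',c[:600,:800])
print(a.shape,b.shape)
E
```

```text
(600, 780, 3) (450, 756, 3)
```

View pics/a.png

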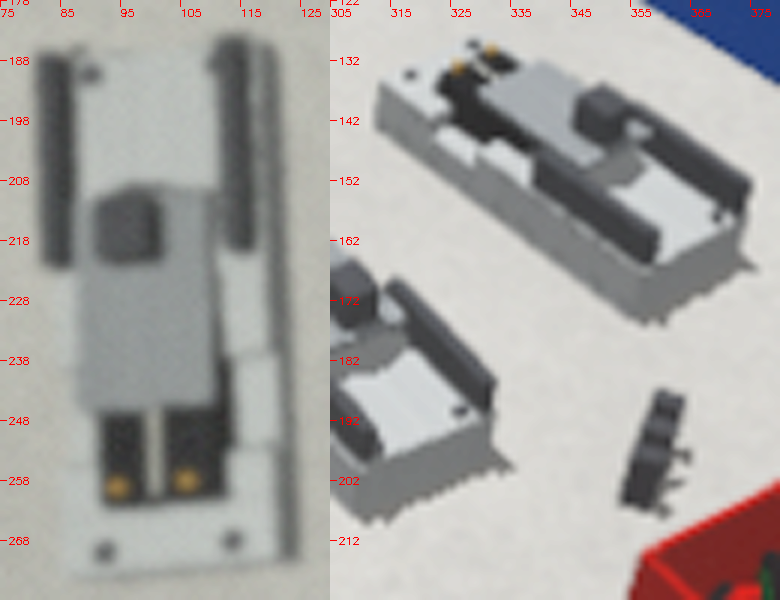

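View pics/b.png

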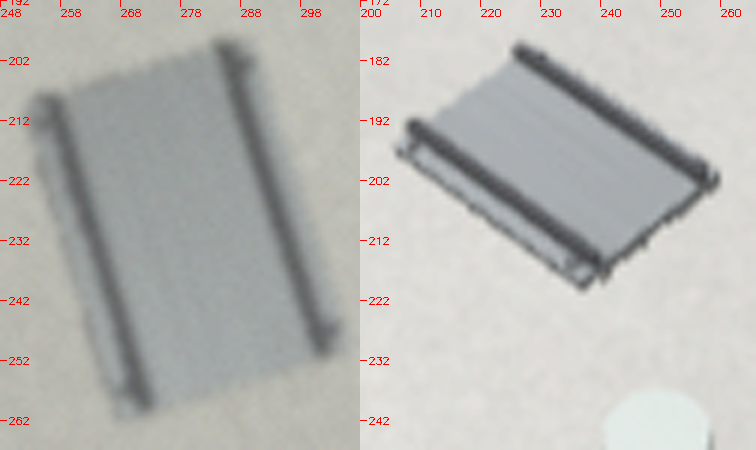

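View pics/c.png

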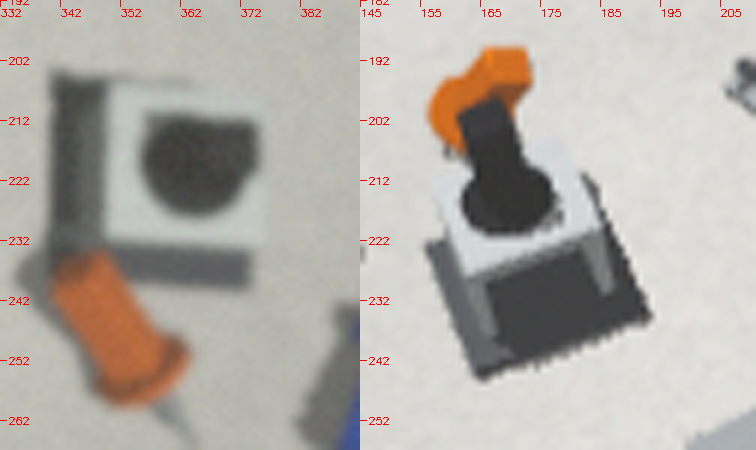

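```bash
cat > fit.py <<'E'
from h import *;import pickle
from scipy.optimize import least_squares
np.set_printoptions(precision=1,suppress=True)
T=pickle.load(open('top0.pkl','rb'));S=pickle.load(open('scene0.pkl','rb'))
def W(p,L):
    c,s=np.cos(p[2]),np.sin(p[2]);L=np.array(L,float)
    return np.c_[p[0]+c*L[:,0]-s*L[:,1],p[1]+s*L[:,0]+c*L[:,1],L[:,2]]
def fit(name,top,sc,p0,free=False):
    lt,pt=[a[0] for a in top],np.array([a[1] for a in top],float);ls,ps=[a[0] for a in sc],np.array([a[1] for a in sc],float)
    def r(p): 
        o=[0,0,p[3]] if free else 0
        return np.r_[(proj(T,W(p,lt)+o)-pt).ravel(),(proj(S,W(p,ls)+o)-ps).ravel()]
    q=least_squares(r,p0+[0]*free,loss='soft_l1');e=r(q.x).reshape(-1,2)
    print(name,q.x[:2],'yaw %.3f'%q.x[2],'dz',q.x[3:],'\n',e.round(1).tolist());return q.x
E
cat > run.py <<'E'
from fit import *
M=([((-29,13,52),(94.5,259.2)),((-29,-13,52),(106,258)),((-60,40,34),(86.7,273.8)),((-60,-40,34),(121,272)),((60,0,80),(95.8,216))],
 [((-29,13,52),(331.8,130.3)),((-29,-13,52),(326.3,133.3)),((-60,-40,34),(313,136.2)),((140,-40,34),(358.3,168.7)),((140,40,34),(374.2,159)),((140,-40,0),(359.2,176.2)),((60,0,80),(350.5,138.7))])
P=([((65,36,16),(256.8,208.2)),((-65,36,16),(271.8,259.5)),((65,-36,16),(286,199.2)),((-65,-36,16),(301.8,250.3))],
 [((-65,36,16),(226.7,180.3)),((65,36,16),(258,202)),((-65,-36,16),(208.7,192.8)),((65,-36,16),(240,215.7))])
Q=([((30,30,58),(350.3,205.3)),((30,-30,58),(376,207.8)),((-30,-30,58),(375,233.3)),((-30,30,58),(349,231)),((0,0,63),(365.3,219.5))],
 [((0,0,63),(169.7,215.3)),((30,-30,58),(163.3,228.3)),((30,30,58),(185,220)),((-30,30,58),(178.3,207)),((0,0,113),(166.3,200.7))])
for f in(0,1):
    m=fit('mould',*M,[420,270,0],f);p=fit('plate',*P,[400,0,.3],f);q=fit('stand',*Q,[400,-250,0],f)
    if not f: pickle.dump((m,p,q),open('poses.pkl','wb'))
print(tri(T,[M[0][0][1],M[0][1][1],M[0][4][1],Q[0][4][1]],S,[M[1][0][1],M[1][1][1],M[1][6][1],Q[1][0][1]]))
E
python3 run.py
```

```text
mould [454.1 278.7] yaw 0.092 dz [] 
 [[0.0, -1.5], [0.3, -1.6], [-1.0, -0.5], [0.5, -2.5], [-1.3, -0.3], [-0.5, -0.6], [-0.7, -0.7], [-0.4, -0.9], [-1.2, -1.3], [0.5, -1.8], [-4.3, -0.8], [-0.8, -1.1]]
plate [ 489.5 -124.7] yaw 0.263 dz [] 
 [[-0.3, -2.6], [0.2, -0.7], [-0.5, -1.7], [-0.2, -0.1], [-0.5, -1.3], [-0.9, -1.3], [-0.5, -1.5], [-0.9, -1.1]]
stand [ 501.5 -313.2] yaw -18.955 dz [] 
 [[0.0, -0.6], [0.3, -0.7], [0.4, -0.2], [0.1, -0.3], [-1.9, -1.0], [0.1, -1.6], [-1.6, -1.3], [-0.3, -0.8], [-0.3, -3.4], [0.0, 0.0]]
mould [452.8 281.6] yaw 0.099 dz [-6.7] 
 [[-0.2, -0.7], [0.0, -0.8], [-1.0, 0.3], [0.2, -2.0], [-1.8, 0.7], [-0.4, 0.6], [-0.5, 0.5], [-0.2, 0.4], [-0.9, -0.4], [0.6, -0.9], [-4.0, 0.2], [-0.7, 0.0]]
plate [ 488.2 -124.4] yaw 0.270 dz [-7.3] 
 [[-0.7, -1.3], [0.1, 0.1], [-1.1, -0.6], [-0.5, 0.6], [-0.6, 0.1], [-1.0, -0.0], [-0.4, 0.0], [-0.7, 0.2]]
stand [ 501.2 -313.9] yaw -12.667 dz [-4.9] 
 [[-0.3, -0.0], [-0.0, -0.3], [0.2, 0.1], [-0.1, 0.2], [-2.2, -0.5], [0.1, -0.3], [-1.4, -0.0], [-0.3, 0.4], [-0.4, -2.1], [0.1, 1.3]]
[[ 421.8  292.    46.7    3. ]
 [ 424.2  267.    45.6    3. ]
 [ 515.   284.9   75.4    4.2]
 [ 500.7 -316.6   58.1    4.7]]
```

```bash
cat >> run.py <<'E'
print('--- joint')
obs=[M,P,Q]
def pr(p,t,mm): # returns residuals
    r=[]
    for i,o in enumerate(obs):
        for k,(C,lst) in enumerate(zip((T,S),o)):
            L=[a[0] for a in lst];px=np.array([a[1] for a in lst])-.42
            r.append(proj(C,W(p[3*i:3*i+3],L))-px+p[9+2*k:11+2*k])
    return np.vstack(r)
f=lambda p:np.r_[pr(p,0,0).ravel(),p[9:13]*1.0]
q=least_squares(f,[454,279,.09,489,-124,.26,501,-313,-.1,0,0,0,0],loss='soft_l1').x
np.set_printoptions(precision=3,suppress=True)
print(q[:9].reshape(3,3),q[9:]);print(pr(q,0,0).round(1).tolist())
pickle.dump(q,open('poses.pkl','wb'))
from crop import tile
def box(p,x0,x1,y0,y1,z0,z1):
    V=[(x,y,z) for x in(x0,x1) for y in(y0,y1) for z in(z0,z1)];w=W(p,V)
    return [(w[i],w[j]) for i in range(8) for j in range(i) if bin(i^j).count('1')==1]
m,p,s=q[:3],q[3:6],q[6:9]
E=box(m,-60,140,-40,40,0,34)+box(m,48,72,-10,10,56,80)+box(m,-32,-26,10,16,46,52)+box(m,-32,-26,-16,-10,46,52)+box(m,56,138,31,37,34,56)+box(p,-65,65,-39,-33,8,16)+box(p,-65,65,33,39,8,16)+box(p,-65,65,-48,48,0,8)+box(s,-30,30,-30,30,50,58)+box(s,-10,10,-10,10,63,113)
def ov(C,b,x,y,w,h,k):
    c=tile(C["pixels"],x,y,w,h,k)
    for a,d in E:
        u=(proj(C,np.array([a,d]))+b-[x,y]+.5)*k
        cv2.line(c,*[tuple(int(round(v*8)) for v in r) for r in u],(0,255,0),1,cv2.LINE_AA,3)
    return c
t,c=q[9:11],q[11:13]
row1=np.hstack([ov(T,t,75,178,55,100,5)[:,:],ov(T,t,248,192,60,75,4).copy().__class__((500,0,3),np.uint8)])
a=np.hstack([ov(T,t,75,178,55,100,5),np.vstack([ov(S,c,305,122,75,60,5)[:, :],np.zeros((200,375,3),np.uint8)])])
tl=[ov(T,t,248,192,60,72,4),ov(T,t,332,192,60,72,4)]
out=np.zeros((600,800,3),np.uint8)
out[:400,:220]=ov(T,t,75,178,55,100,4);out[:288,220:460]=tl[0];out[:288,460:700]=tl[1]
for (x,y,w,h),(r,cc) in [((305,122,75,56),(290,220)),((200,172,66,50),(290,520)),((148,192,64,55),(400,0))]:
    k=3 if x==148 else 4
    k={305:4,200:4,148:3}[x];i=ov(S,c,x,y,w,h,k);i=i[:600-r,:800-cc];out[r:r+i.shape[0],cc:cc+i.shape[1]]=i
cv2.imwrite('pics/ov.png',out)
E
python3 run.py | sed -n '/joint/,$p'
```

```text
--- joint
[[ 454.201  278.697    0.086]
 [ 490.041 -124.86     0.267]
 [ 502.686 -313.553   -0.099]] [-0.271  0.756  0.162  0.562]
[[0.1, -0.4], [0.4, -0.4], [-1.0, 0.5], [0.5, -1.3], [-1.0, 0.8], [0.1, 0.4], [-0.1, 0.2], [0.3, 0.1], [-0.9, -0.3], [1.0, -0.7], [-3.9, 0.3], [-0.3, -0.1], [-0.2, -1.5], [0.5, 0.3], [-0.4, -0.8], [0.1, 0.7], [0.0, -0.2], [-0.3, -0.3], [0.1, -0.3], [-0.2, -0.1], [0.2, 0.1], [0.5, -0.2], [0.8, 0.4], [0.4, 0.5], [-1.7, -0.3], [0.7, -0.2], [-0.9, 0.1], [0.4, 0.5], [0.2, -2.1], [0.7, 1.3]]
```

View pics/ov.png

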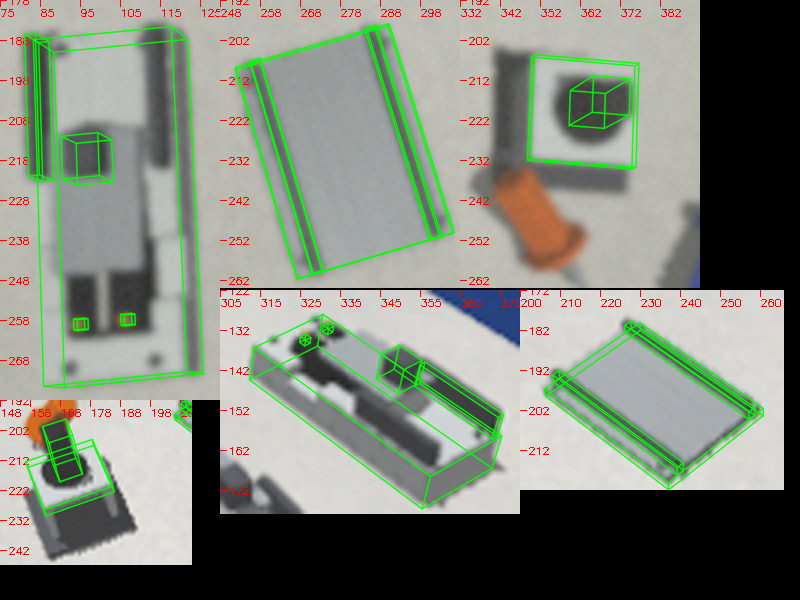

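The overlay shows all three wireframes on their objects to within about 1–2 px: mould (454,279) yaw 0.086, plate (490,−125) yaw 0.267, stand (503,−314) yaw −0.10. The triangulated heights (lugs about 46–47, knob 75, collar 58) run 5 mm low from the row bias. That bias is now fitted out. Next is the move planner.

```bash
cat > plan.py <<'E'
import sys;from h import *
np.set_printoptions(precision=3,suppress=True)
x,y,z,yaw=map(float,sys.argv[1:5]);s=robot.read_state()
w,*v=s["tool_rot"];r=R.from_quat([*v,w])
def tgt(a): 
    Y=np.array([-np.sin(a),np.cos(a),0]);Z=np.array([0,0,-1.]);return R.from_matrix(np.c_[np.cross(Y,Z),Y,Z])
rv=min(((r.inv()*tgt(a)).as_rotvec() for a in(yaw,yaw+np.pi)),key=np.linalg.norm)
print('t',s["time_s"],'pos',s["ee_pos"],'q',s["qpos"],'grip',s["gripper_width"],s["finger_force"])
print('linear',r.inv().apply(np.array([x,y,z])-s["ee_pos"])/200,'rot',rv/np.radians(30))
E
python3 plan.py 514 284 140 0.086
```

```text
t 0.1 pos [241.342 493.661 203.414] q [ 1.013  0.088  1.372  0.     1.684 -0.103] grip 0.9965784983051164 0.0
linear [-1.685 -0.342  0.317] rot [-0.004 -0.001 -1.033]
```

Emit:
carry_out --moves '[{"linear": [-0.3,-0.06,0],"rot": [0,0,-0.35],"claw": 0.7},{"linear": [-0.6,-0.12,0],"rot": [0,0,-0.7],"claw": 0.7},{"linear": [-0.9,-0.2,0],"rot": [0,0,-1],"claw": 0.7},{"linear": [-0.9,-0.2,0],"rot": [0,0,-1],"claw": 0.7}]'

```text
time_s: 0.6
ee_pos: [387.9, 376.5, 203.7]
tool_rot: [-0.0, -0.033, 0.999, -0.001]
ft_force: [-0.7, 0.1, 0.4]
gripper_width: 0.703
finger_force: 0.0
```

```bash
python3 plan.py 514 284 120 0.086
```

```text
t 0.6 pos [387.877 376.52  203.684] q [ 0.666  0.068  1.393 -0.001  1.682 -0.97 ] grip 0.7034693193168463 0.0
linear [-0.599 -0.502  0.419] rot [-0.003 -0.001 -0.039]
```

Emit:
carry_out --moves '[{"linear": [-0.3,-0.25,0.2],"rot": [0,0,-0.04],"claw": 0.7},{"linear": [-0.6,-0.5,0.42],"rot": [0,0,-0.04],"claw": 0.7},{"linear": [-0.6,-0.5,0.42],"rot": [0,0,-0.04],"claw": 0.7},{"linear": [-0.6,-0.5,0.6],"rot": [0,0,-0.04],"claw": 0.7},{"linear": [-0.6,-0.5,0.71],"rot": [0,0,-0.04],"claw": 0.7},{"linear": [-0.6,-0.5,0.71],"rot": [0,0,-0.04],"claw": 0.7}]'

```text
time_s: 1.35
ee_pos: [510.3, 286.5, 59.3]
tool_rot: [-0.003, -0.045, 0.999, -0.001]
ft_force: [0.3, -0.6, 0.3]
gripper_width: 0.699
finger_force: 0.0
```

```bash
python3 plan.py 514 284 61 0.086
python3 - <<'E'
from h import *
from crop import tile
t=robot.snapshot("top");s=robot.snapshot("scene")
a=np.hstack([tile(t["pixels"],70,175,64,75,6),tile(s["pixels"],315,100,66,75,6)]);cv2.imwrite('pics/k.png',a[:600,:800])
E
```

```text
t 1.35 pos [510.321 286.462  59.299] q [ 0.415  0.241  1.488  0.     1.42  -1.246] grip 0.6993876931124542 0.0
linear [-0.017 -0.014 -0.009] rot [-0.004 -0.012  0.006]
```

View pics/k.png

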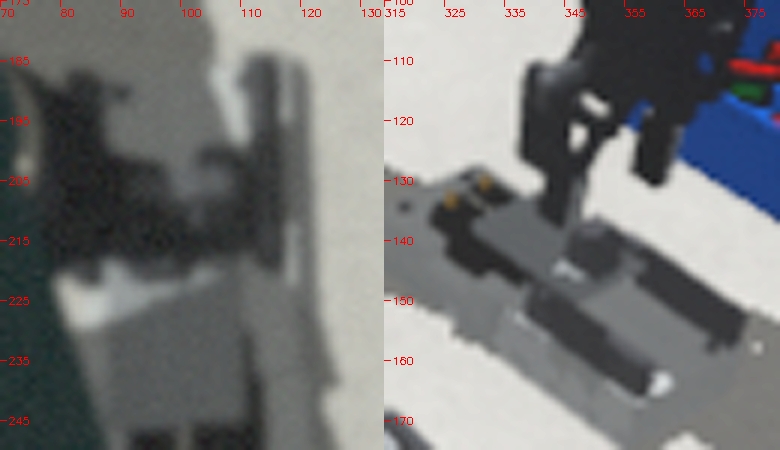

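The left panel shows the gripper over the knob. In the scene panel the finger tips are at about (343,137) and (359,130), with the knob at about (350,141). I'll check where the tips should project.

Run:
```python
from h import *
s=robot.snapshot("scene")
y=np.array([-.09,.996,0]);x=np.array([.996,.09,0])
p=robot.read_state()["ee_pos"]
for z in(62,68,74):print(z,proj(s,[p-30*y+[0,0,z-p[2]],p+30*y+[0,0,z-p[2]]]).round(1).tolist())
print(proj(s,[[514,284,80],[514,284,56]]).round(1))
```

```text
62 [[342.7, 145.2], [356.0, 138.1]]
68 [[343.0, 143.7], [356.4, 136.6]]
74 [[343.3, 142.1], [356.7, 135.1]]
[[349.7 137.6]
 [348.3 143.7]]
```

Run:
```python
from h import *;import pickle
from crop import tile
s=pickle.load(open('scene0.pkl','rb'));p=np.array([241.3,493.7,203.4]);y=np.array([.446,.88,0])
for z in(0,6,13,19):print(z,proj(s,[p-43*y+[0,0,z],p+43*y+[0,0,z],p-52*y+[0,0,z],p+52*y+[0,0,z]]).round(1).tolist())
n=robot.snapshot("scene")
cv2.imwrite('pics/f.png',np.hstack([tile(s["pixels"],330,0,60,50,6),tile(n["pixels"],330,95,44,60,9)[:300]]))
```

```text
0 [[338.2, 50.3], [362.0, 49.3], [335.8, 50.4], [364.5, 49.2]]
6 [[338.5, 48.6], [362.4, 47.6], [336.0, 48.7], [364.8, 47.5]]
13 [[338.8, 46.6], [362.8, 45.6], [336.3, 46.7], [365.3, 45.5]]
19 [[339.1, 44.9], [363.1, 43.9], [336.6, 45.0], [365.6, 43.8]]
```

View pics/f.png

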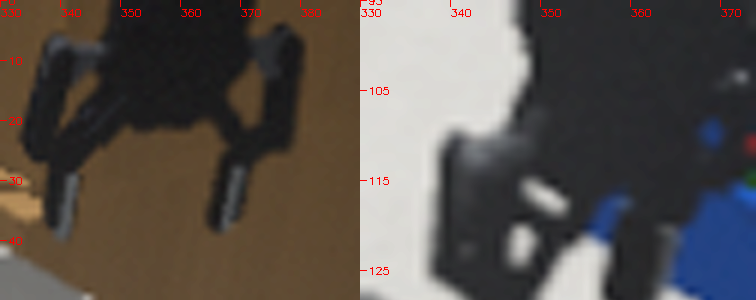

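The fully open start view shows the tips at about (339,39) and (366,38), higher than I predicted. I'll settle this by closing lightly on the knob, because the resulting opening tells me whether the pads reach it.

Emit:
carry_out --moves '[{"linear": [-0.02,-0.01,0],"claw": 0.7},{"linear": [-0.02,-0.01,0],"claw": 0},{"linear": [-0.02,-0.01,0],"claw": 0},{"linear": [-0.02,-0.01,0],"claw": 0},{"linear": [-0.02,-0.01,0],"claw": 0},{"linear": [-0.02,-0.01,0],"claw": 0}]' --force 25

```text
$.moves[0]: bad value
```

```bash
python3 plan.py 574 289 60 0.086
python3 - <<'E'
from h import *
s=robot.snapshot("scene")
from crop import tile
cv2.imwrite('pics/g.png',tile(s["pixels"],325,105,60,55,10))
E
```

```text
t 1.55 pos [513.227 288.211  64.29 ] q [ 0.415  0.237  1.482  0.     1.42  -1.246] grip 0.6984000125298867 0.0
linear [-0.303 -0.023  0.022] rot [0.002 0.006 0.008]
```

Emit:
carry_out --moves '[{"linear": [0,0.02,0.03],"rot": [0,0,0],"claw": 0.7},{"linear": [0,0.02,0.03],"rot": [0,0,0],"claw": 0},{"linear": [0,0.02,0.03],"rot": [0,0,0],"claw": 0},{"linear": [0,0.02,0.03],"rot": [0,0,0],"claw": 0},{"linear": [0,0.02,0.03],"rot": [0,0,0],"claw": 0},{"linear": [0,0.02,0.03],"rot": [0,0,0],"claw": 0}]' --force 25

```text
time_s: 2.35
ee_pos: [512.0, 291.6, 56.6]
tool_rot: [0.0, -0.045, 0.999, 0.0]
ft_force: [0.3, 0.2, -0.3]
gripper_width: -0.002
finger_force: 0.0
```

```bash
python3 plan.py 574 289 60 0.086
```

```text
t 2.35 pos [512.047 291.56   56.621] q [ 0.421  0.246  1.486  0.     1.409 -1.239] grip -0.0016171803378906852 0.0
linear [-0.307 -0.04  -0.017] rot [0.    0.    0.007]
```

The fingers shut on nothing, so the pads weren't at the knob. I'll look now.

Run:
```python
from h import *
from crop import tile
s=robot.snapshot("scene");t=robot.snapshot("top")
p=robot.read_state()["ee_pos"];print(p,proj(s,[p,p+[0,0,20]]),proj(t,[p,p+[0,0,20],p+[0,0,150]]))
cv2.imwrite('pics/g.png',np.hstack([tile(s["pixels"],320,95,50,60,8),tile(t["pixels"],60,170,50,60,8)]))
```

```text
[512.02558485 291.55783356  56.56882992] [[349.73313498 142.45107312]
 [350.88579371 137.42258822]] [[ 94.74253615 218.12533897]
 [ 91.6663342  216.7606443 ]
 [ 68.20157262 206.34392109]]
```

View pics/g.png

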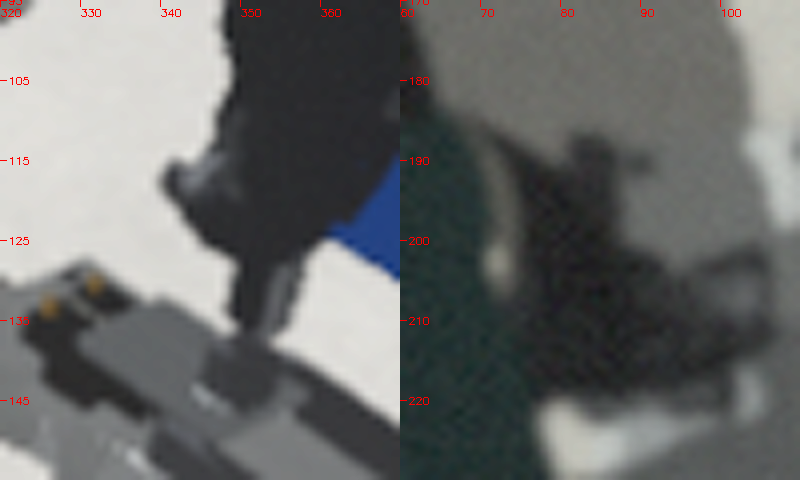

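The scene crop shows the shut fingertips at about (352,137), just above the knob top. The reported TCP should project to (350,142.5). So the tips really sit about 22 mm higher than the state says. I'll measure this by touching the knob top with the shut fingers, in small steps.

Emit:
carry_out --moves '[{"linear": [-0.01,-0.035,0],"rot": [0,0,0],"claw": 0},{"linear": [-0.01,-0.035,0],"rot": [0,0,0],"claw": 0},{"linear": [-0.01,-0.035,0.005],"rot": [0,0,0],"claw": 0},{"linear": [-0.01,-0.035,0.01],"rot": [0,0,0],"claw": 0},{"linear": [-0.01,-0.035,0.015],"rot": [0,0,0],"claw": 0},{"linear": [-0.01,-0.035,0.015],"rot": [0,0,0],"claw": 0}]'

```text
time_s: 3.2
ee_pos: [514.5, 284.8, 53.4]
tool_rot: [-0.0, -0.045, 0.999, 0.0]
ft_force: [0.4, -0.2, -0.3]
gripper_width: -0.0
finger_force: 0.0
```

Run:
```python
from h import *
for i in range(4):
    s=robot.read_state();print(s["time_s"],s["ee_pos"],s["ft_force"],s["qpos"]);robot.snapshot("top")
```

```text
3.2 [514.54209049 284.8499089   53.4444926 ] [ 0.3687127  -0.225763   -0.28761971] [ 4.09181632e-01  2.46446723e-01  1.49263309e+00  5.65242053e-05
  1.40255922e+00 -1.25152935e+00]
3.25 [514.54881995 284.83160675  53.46690874] [ 0.54161632 -0.14531402  1.55254767] [ 4.09151626e-01  2.46429699e-01  1.49260693e+00  5.10332929e-05
  1.40261178e+00 -1.25149021e+00]
3.3 [514.53736494 284.82623401  53.50412086] [0.38713785 0.15095119 0.58818714] [ 4.09149016e-01  2.46376265e-01  1.49259447e+00  5.43659878e-05
  1.40268218e+00 -1.25149261e+00]
3.35 [514.58683714 284.81300378  53.5130377 ] [ 0.08461859 -0.07041548  0.05475207] [ 4.09113922e-01  2.46378648e-01  1.49257280e+00  2.18406292e-05
  1.40260598e+00 -1.25149145e+00]
```

Emit:
carry_out --moves '[{"linear": [0,0,0.005],"rot": [0,0,0],"claw": 0},{"linear": [0,0,0.01],"rot": [0,0,0],"claw": 0},{"linear": [0,0,0.015],"rot": [0,0,0],"claw": 0},{"linear": [0,0,0.02],"rot": [0,0,0],"claw": 0},{"linear": [0,0,0.02],"rot": [0,0,0],"claw": 0}]'

```text
time_s: 4.03
ee_pos: [516.5, 285.1, 53.2]
tool_rot: [0.003, -0.045, 0.999, 0.001]
ft_force: [-1.6, -3.0, 10.3]
gripper_width: 0.003
finger_force: 5.4
```

Contact was at a reading of 53.3 with 10 N upward, so the true tip height is about the reading plus 26.5 mm. I'll back off, open, go down to a reading of about 35, and grip.

Emit:
carry_out --moves '[{"linear": [0,0,-0.1],"rot": [0,0,0],"claw": 0.6},{"linear": [0,0,-0.1],"rot": [0,0,0],"claw": 0.6},{"linear": [0,0,-0.1],"rot": [0,0,0],"claw": 0.6},{"linear": [0,0,-0.1],"rot": [0,0,0],"claw": 0.6},{"linear": [0,0,-0.1],"rot": [0,0,0],"claw": 0.6},{"linear": [0,0,0],"rot": [0,0,0],"claw": 0.6},{"linear": [0,0,0.07],"rot": [0,0,0],"claw": 0.6},{"linear": [0,0,0.07],"rot": [0,0,0],"claw": 0},{"linear": [0,0,0.07],"rot": [0,0,0],"claw": 0},{"linear": [0,0,0.07],"rot": [0,0,0],"claw": 0},{"linear": [0,0,0.07],"rot": [0,0,0],"claw": 0}]' --force 25

```text
time_s: 5.4
ee_pos: [514.6, 284.5, 35.6]
tool_rot: [-0.0, -0.045, 0.999, -0.0]
ft_force: [0.1, -2.1, -2.6]
gripper_width: 0.226
finger_force: 28.0
```

```bash
python3 plan.py 574 289 35 0.086
```

```text
t 5.4 pos [514.606 284.463  35.551] q [ 0.409  0.261  1.512 -0.     1.368 -1.251] grip 0.22617889669198077 28.000100255012512
linear [-0.298 -0.004  0.003] rot [-0.001 -0.     0.006]
```

Gripped at 19.2 mm, which matches the grip's 20 mm. Now I slide it back.

Emit:
carry_out --moves '[{"linear": [-0.05,0,0],"rot": [0,0,0],"claw": 0},{"linear": [-0.1,0,0],"rot": [0,0,0],"claw": 0},{"linear": [-0.15,0,0],"rot": [0,0,0],"claw": 0},{"linear": [-0.2,0,0],"rot": [0,0,0],"claw": 0},{"linear": [-0.25,0,0],"rot": [0,0,0],"claw": 0},{"linear": [-0.29,0,0],"rot": [0,0,0],"claw": 0},{"linear": [-0.3,0,0],"rot": [0,0,0],"claw": 0},{"linear": [-0.305,0,0],"rot": [0,0,0],"claw": 0},{"linear": [-0.305,0,0],"rot": [0,0,0],"claw": 0}]'

```text
time_s: 6.52
ee_pos: [568.8, 288.8, 35.4]
tool_rot: [-0.008, -0.045, 0.999, -0.002]
ft_force: [-19.4, -8.7, 10.7]
gripper_width: 0.229
finger_force: 29.8
```

```bash
python3 plan.py 454.2 278.7 60 0.086
```

```text
t 6.525 pos [568.771 288.778  35.395] q [ 0.38   0.377  1.362  0.002  1.419 -1.281] grip 0.228639601539269 29.76190835237503
linear [ 0.577  0.001 -0.114] rot [-0.006 -0.031  0.008]
```

Emit:
carry_out --moves '[{"linear": [0.02,0,0],"rot": [0,0,0],"claw": 0.5},{"linear": [0.02,0,0],"rot": [0,0,0],"claw": 0.85},{"linear": [0.02,0,0],"rot": [0,0,0],"claw": 0.85},{"linear": [0.02,0,-0.25],"rot": [0,0,0],"claw": 0.85},{"linear": [0.3,0,-0.4],"rot": [0,0,0],"claw": 0.85},{"linear": [0.58,0,-0.4],"rot": [0,0,0],"claw": 0.85},{"linear": [0.6,0,-0.4],"rot": [0,0,0],"claw": 0.85},{"linear": [0.6,0,-0.4],"rot": [0,0,0],"claw": 0.85}]'

```text
time_s: 7.52
ee_pos: [456.6, 279.9, 116.1]
tool_rot: [0.001, -0.045, 0.999, 0.0]
ft_force: [0.7, 0.3, -0.6]
gripper_width: 0.849
finger_force: 0.0
```

```bash
python3 plan.py 454.2 278.7 0 0.086
python3 - <<'E'
from h import *;import pickle
S=pickle.load(open('scene0.pkl','rb'));s=robot.snapshot("scene");robot.snapshot("scene")
c=lambda p:np.array([454.2,278.7])+p*np.array([np.cos(.086),np.sin(.086)])
a=proj(S,[[*c(60),74]])[0];x,y=a.round().astype(int);tm=S["pixels"][y-8:y+9,x-8:x+9]
for k in(48,54,60):
    print(k,proj(s,[[*c(k+60),74]])[0]-proj(s,[[*c(60),74]])[0])
im=s["pixels"][y-10:y+45,x-20:x+60];r=cv2.matchTemplate(im,tm,cv2.TM_CCOEFF_NORMED);_,v,_,l=cv2.minMaxLoc(r);print(v,l[0]-12,l[1]-2)
E
```

```text
t 7.525 pos [456.62  279.93  116.133] q [ 0.444  0.088  1.546 -0.     1.505 -1.217] grip 0.8493944723814154 0.0
linear [ 0.014 -0.005  0.581] rot [0.002 0.004 0.008]
48 [11.44414461  7.77485723]
54 [12.91484036  8.7731114 ]
60 [14.39476996  9.77742718]
0.8385620713233948 5 3
```

Run:
```python
from h import *;import pickle
S=pickle.load(open('scene0.pkl','rb'));s=robot.snapshot("scene")
c=lambda p,v=0:np.array([454.2,278.7])+p*np.array([np.cos(.086),np.sin(.086)])+v*np.array([-np.sin(.086),np.cos(.086)])
for z in(56,80):
  P=[[*c(k),z] for k in range(-10,170,8)]
  px=proj(S,P)+[.16,.56]
  for n,i in(('old',S),('new',s)):
    g=cv2.cvtColor(i["pixels"],cv2.COLOR_RGB2GRAY)
    print(z,n,cv2.remap(g,px[:,:1].astype(np.float32),px[:,1:].astype(np.float32),1).ravel().tolist())
print(list(range(-10,170,8)))
```

```text
56 old [60, 109, 114, 114, 114, 115, 113, 65, 45, 47, 55, 72, 81, 89, 142, 142, 141, 140, 140, 108, 106, 78, 140]
56 new [38, 36, 37, 49, 51, 46, 32, 41, 68, 67, 67, 68, 71, 76, 64, 47, 44, 50, 72, 70, 78, 79, 83]
80 old [140, 142, 142, 135, 124, 121, 118, 115, 67, 64, 57, 48, 93, 74, 42, 42, 43, 41, 41, 43, 41, 76, 145]
80 new [142, 144, 144, 145, 144, 145, 144, 145, 131, 120, 85, 59, 58, 58, 55, 44, 51, 53, 43, 59, 44, 51, 83]
[-10, -2, 6, 14, 22, 30, 38, 46, 54, 62, 70, 78, 86, 94, 102, 110, 118, 126, 134, 142, 150, 158, 166]
```

The grey profile along the keeper shows the knob's dark band moved by about 56 mm, so the keeper is at its stop. Now I go down on the transformer.

Emit:
carry_out --moves '[{"linear": [0.014,-0.005,0.2],"rot": [0,0,0],"claw": 0.85},{"linear": [0.014,-0.005,0.4],"rot": [0,0,0],"claw": 0.85},{"linear": [0.014,-0.005,0.5],"rot": [0,0,0],"claw": 0.85},{"linear": [0.014,-0.005,0.55],"rot": [0,0,0],"claw": 0.85},{"linear": [0.014,-0.005,0.58],"rot": [0,0,0],"claw": 0.85},{"linear": [0.014,-0.005,0.58],"rot": [0,0,0],"claw": 0.85},{"linear": [0.014,-0.005,0.58],"rot": [0,0,0],"claw": 0.85}]'

```text
time_s: 8.55
ee_pos: [454.0, 278.7, 0.6]
tool_rot: [0.001, -0.045, 0.999, 0.0]
ft_force: [-0.7, 0.7, -0.2]
gripper_width: 0.854
finger_force: 0.0
```

Emit:
carry_out --moves '[{"linear": [0,0,0],"rot": [0,0,0],"claw": 0.3},{"linear": [0,0,0],"rot": [0,0,0],"claw": 0.3},{"linear": [0,0,0],"rot": [0,0,0],"claw": 0.3},{"linear": [0,0,0],"rot": [0,0,0],"claw": 0.3}]' --force 40

```text
time_s: 9.05
ee_pos: [453.8, 278.7, 0.5]
tool_rot: [0.001, -0.045, 0.999, 0.0]
ft_force: [-0.7, 0.0, 5.3]
gripper_width: 0.503
finger_force: 43.5
```

The opening of 42.8 mm fits the 44 mm transformer. I lift it.

Emit:
carry_out --moves '[{"linear": [0,0,-0.03],"rot": [0,0,0],"claw": 0.3},{"linear": [0,0,-0.08],"rot": [0,0,0],"claw": 0.3},{"linear": [0,0,-0.2],"rot": [0,0,0],"claw": 0.3},{"linear": [0,0,-0.4],"rot": [0,0,0],"claw": 0.3},{"linear": [0,0,-0.65],"rot": [0,0,0],"claw": 0.3},{"linear": [0,-0.2,-0.65],"rot": [0,0,0],"claw": 0.3},{"linear": [0,-0.45,-0.65],"rot": [0,0,0],"claw": 0.3},{"linear": [0,-0.7,-0.65],"rot": [0,0,0],"claw": 0.3},{"linear": [0,-0.95,-0.65],"rot": [0,0,0],"claw": 0.3},{"linear": [0,-0.95,-0.65],"rot": [0,0,0],"claw": 0.3}]'

```text
time_s: 10.3
ee_pos: [469.9, 85.7, 129.6]
tool_rot: [-0.0, -0.042, 0.999, -0.001]
ft_force: [-0.0, 1.5, -1.1]
gripper_width: 0.505
finger_force: 43.0
```

```bash
python3 plan.py 490 -124.9 100 0.267
```

```text
t 10.3 pos [469.879  85.728 129.604] q [ 0.063 -0.047  1.656 -0.002  1.533 -1.592] grip 0.504794850309138 42.985578775405884
linear [-0.012 -1.058  0.15 ] rot [-0.003 -0.002 -0.349]
```

Emit:
carry_out --moves '[{"linear": [0,-0.25,0],"rot": [0,0,-0.1],"claw": 0.3},{"linear": [0,-0.5,0],"rot": [0,0,-0.2],"claw": 0.3},{"linear": [0,-0.75,0],"rot": [0,0,-0.3],"claw": 0.3},{"linear": [0,-1,0.1],"rot": [0,0,-0.35],"claw": 0.3},{"linear": [0,-1,0.15],"rot": [0,0,-0.35],"claw": 0.3},{"linear": [0,-1,0.15],"rot": [0,0,-0.35],"claw": 0.3},{"linear": [0,-1,0.15],"rot": [0,0,-0.35],"claw": 0.3}]'

```text
time_s: 11.18
ee_pos: [488.4, -108.8, 100.0]
tool_rot: [0.0, -0.137, 0.991, 0.0]
ft_force: [-0.4, 0.3, -1.6]
gripper_width: 0.502
finger_force: 43.0
```

```bash
python3 - <<'E'
from h import *
for i in range(2): robot.snapshot("scene")
E
python3 plan.py 490 -124.9 20 0.267
```

```text
t 11.275 pos [ 488.617 -109.059  100.389] q [-0.333  0.021  1.648  0.     1.471 -2.179] grip 0.5041979264879517 42.99270808696747
linear [ 0.015 -0.078  0.402] rot [-0.001  0.002  0.015]
```

Emit:
carry_out --moves '[{"linear": [0.015,-0.078,0.1],"rot": [0,0,0.015],"claw": 0.3},{"linear": [0.015,-0.078,0.25],"rot": [0,0,0.015],"claw": 0.3},{"linear": [0.015,-0.078,0.36],"rot": [0,0,0.015],"claw": 0.3},{"linear": [0.015,-0.078,0.42],"rot": [0,0,0.015],"claw": 0.3},{"linear": [0.015,-0.078,0.46],"rot": [0,0,0.015],"claw": 0.3},{"linear": [0.015,-0.078,0.48],"rot": [0,0,0.015],"claw": 0.3},{"linear": [0.015,-0.078,0.48],"rot": [0,0,0.015],"claw": 0.3},{"linear": [0.015,-0.078,0.48],"rot": [0,0,0.015],"claw": 0.3}]'

```text
time_s: 12.28
ee_pos: [490.0, -126.2, 4.2]
tool_rot: [0.001, -0.132, 0.991, -0.0]
ft_force: [-0.0, -0.2, -1.6]
gripper_width: 0.504
finger_force: 43.0
```

```bash
python3 plan.py 490 -124.9 -3 0.267
```

```text
t 12.275 pos [ 490.011 -126.233    4.244] q [-0.364  0.12   1.748  0.     1.272 -2.2  ] grip 0.5038499456940687 42.982016801834106
linear [-0.002  0.006  0.036] rot [-0.002  0.002 -0.004]
```

Emit:
carry_out --moves '[{"linear": [0,0.005,0.01],"rot": [0,0,0],"claw": 0.3},{"linear": [0,0.005,0.02],"rot": [0,0,0],"claw": 0.3},{"linear": [0,0.005,0.03],"rot": [0,0,0],"claw": 0.3},{"linear": [0,0.005,0.036],"rot": [0,0,0],"claw": 0.3},{"linear": [0,0.005,0.036],"rot": [0,0,0],"claw": 0.3}]'

```text
time_s: 12.9
ee_pos: [489.1, -125.1, -3.5]
tool_rot: [-0.0, -0.132, 0.991, 0.0]
ft_force: [-1.1, 0.4, 1.3]
gripper_width: 0.503
finger_force: 43.2
```

The force changed by about 3 N, so the transformer is on the plate. I release and lift.

Emit:
carry_out --moves '[{"linear": [0,0,0],"rot": [0,0,0],"claw": 0.6},{"linear": [0,0,0],"rot": [0,0,0],"claw": 0.75},{"linear": [0,0,0],"rot": [0,0,0],"claw": 0.75},{"linear": [0,0,0],"rot": [0,0,0],"claw": 0.75},{"linear": [0,0,0],"rot": [0,0,0],"claw": 0.75},{"linear": [0,0,-0.15],"rot": [0,0,0],"claw": 0.75},{"linear": [0,0,-0.4],"rot": [0,0,0],"claw": 0.75},{"linear": [0,0,-0.6],"rot": [0,0,0],"claw": 0.75},{"linear": [0,-0.3,-0.7],"rot": [0,0,0.2],"claw": 0.75},{"linear": [0,-0.6,-0.7],"rot": [0,0,0.4],"claw": 0.75},{"linear": [0,-0.9,-0.7],"rot": [0,0,0.6],"claw": 0.75},{"linear": [0,-0.9,-0.7],"rot": [0,0,0.7],"claw": 0.75}]'

```text
time_s: 14.4
ee_pos: [536.2, -302.9, 134.7]
tool_rot: [-0.001, 0.054, 0.999, -0.0]
ft_force: [-0.2, 0.9, -0.2]
gripper_width: 0.753
finger_force: 0.0
```

```bash
python3 plan.py 502.7 -313.6 90 -0.099;  python3 - <<'E'
from h import *
from crop import tile
s=robot.snapshot("scene");t=robot.snapshot("top")
a=np.vstack([np.hstack([tile(t["pixels"],250,190,60,75,7)[:300]]),np.hstack([tile(s["pixels"],200,165,60,42,7)])])
b=np.vstack([tile(S:=s["pixels"],140,180,50,42,7),tile(t["pixels"],332,195,50,42,7)])
a=a[:588]
cv2.imwrite('pics/l.png',np.hstack([a,b[:a.shape[0]]])[:600,:800])
import pickle;pickle.dump((dict(s),dict(t)),open('after.pkl','wb'))
E
```

```text
t 14.4 pos [ 536.173 -302.925  134.691] q [-0.606  0.256  1.314 -0.001  1.572 -2.068] grip 0.7525830134453856 0.0
linear [ 0.16  -0.071  0.224] rot [-0.001 -0.003 -0.017]
```

View pics/l.png

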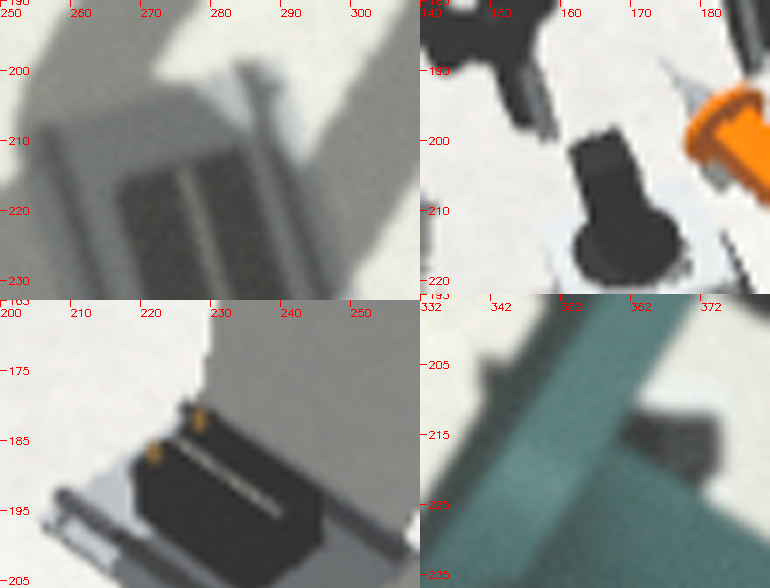

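The picture shows the transformer lying between the rails, with the seam in the scene view from about (224,185) to (239.5,195.5) and the lugs at the near-robot end. The black probe is still upright, handle top at (166,201). The orange one now appears at (184,196). I'll check these numerically.

```bash
python3 - <<'E'
from h import *;import pickle
np.set_printoptions(precision=1,suppress=True)
s,t=pickle.load(open('after.pkl','rb'));b=np.array([.16,.56])
d=np.array([np.cos(.267),np.sin(.267),0])
c=np.array([489.1,-125.1,42])
print('seam pred',proj(s,[c-33*d,c+33*d])+b)
print('seam',onz(s,np.array([[223.8,185],[239.2,195.2]])-b,42))
print('probe',onz(s,[[169.2,214.8]]-b,63),onz(s,[[166,201]]-b,113))
T0=pickle.load(open('top0.pkl','rb'));print(onz(T0,[[365,219.1]]-np.array([-.27,.76]),63))
S0=pickle.load(open('scene0.pkl','rb'))
for n,i,bb in(('s0',S0,b),('t0',T0,np.array([-.27,.76])),('s1',s,b)):
    p=i["pixels"].astype(int);m=((p[:,:,0]>110)&(p[:,:,2]<75)&(p[:,:,0]-p[:,:,1]>40)&(p[:,:,1]>40)).astype(np.uint8)
    k,l,st,ce=cv2.connectedComponentsWithStats(m)
    for j in np.argsort(-st[1:,4])[:3]+1:print(n,st[j],ce[j],onz(i,[ce[j]-bb],12)[0])
# refined handle: dark mask in scene1
E
python3 - <<'E'
from h import *
s=robot.read_state();print(s["time_s"],s["ee_pos"])
E
```

```text
seam pred [[224.  184.6]
 [240.  196. ]]
seam [[ 458.5 -135.    42. ]
 [ 517.2 -116.8   42. ]]
probe [[ 502.2 -315.5   63. ]] [[ 500.1 -313.9  113. ]]
[[ 501.8 -317.6   63. ]]
s0 [157 190  16  17 114] [163.8 196.1] [ 381.  -293.3   12. ]
s0 [ 97 306  39   8 110] [118.1 310. ] [ 660.7 -507.1   12. ]
s0 [378 200   6   4   6] [380.5 201.5] [724.2 231.1  12. ]
t0 [418 147  38  19 257] [437.  155.4] [ 665.1 -521.5   12. ]
t0 [342 236  17  19 170] [350.4 245.8] [ 446.6 -292.8   12. ]
t0 [175  93   3   6  11] [176.1  95.1] [828.3 121.7  12. ]
s1 [ 89 304  48  16 301] [114.  311.1] [ 658.4 -515.6   12. ]
s1 [182 195  15  15 107] [189.2 202. ] [ 440.7 -239.7   12. ]
s1 [178 193   9   9  21] [181.  195.9] [ 406.  -250.4   12. ]
14.5 [ 536.08186468 -299.75107935  135.37906674]
```

```bash
python3 plan.py 502.2 -314.8 100 -0.099
```

```text
t 14.5 pos [ 536.082 -299.751  135.379] q [-0.602  0.253  1.318  0.     1.573 -2.07 ] grip 0.7524808519185779 0.0
linear [ 0.161 -0.092  0.177] rot [ 0.002 -0.002 -0.008]
```

Emit:
carry_out --moves '[{"linear": [0.08,-0.05,0],"rot": [0,0,0],"claw": 0.7},{"linear": [0.161,-0.092,0.08],"rot": [0,0,0],"claw": 0.7},{"linear": [0.161,-0.092,0.177],"rot": [0,0,0],"claw": 0.7},{"linear": [0.161,-0.092,0.177],"rot": [0,0,0],"claw": 0.7},{"linear": [0.161,-0.092,0.177],"rot": [0,0,0],"claw": 0.7},{"linear": [0.161,-0.092,0.177],"rot": [0,0,0],"claw": 0.7}]'

```text
time_s: 15.25
ee_pos: [503.2, -313.9, 101.8]
tool_rot: [0.001, 0.05, 0.999, -0.0]
ft_force: [-0.5, 0.4, 1.0]
gripper_width: 0.698
finger_force: 0.0
```

```bash
python3 plan.py 502.2 -314.8 42 -0.099
```

```text
t 15.25 pos [ 503.231 -313.892  101.823] q [-0.653  0.222  1.423  0.     1.495 -2.124] grip 0.6980638369843745 0.0
linear [ 0.005 -0.005  0.299] rot [-0.002  0.003 -0.003]
```

Emit:
carry_out --moves '[{"linear": [0.005,-0.005,0.1],"rot": [0,0,0],"claw": 0.7},{"linear": [0.005,-0.005,0.2],"rot": [0,0,0],"claw": 0.7},{"linear": [0.005,-0.005,0.27],"rot": [0,0,0],"claw": 0.7},{"linear": [0.005,-0.005,0.3],"rot": [0,0,0],"claw": 0.7},{"linear": [0.005,-0.005,0.3],"rot": [0,0,0],"claw": 0.7},{"linear": [0.005,-0.005,0.3],"rot": [0,0,0],"claw": 0.1},{"linear": [0.005,-0.005,0.3],"rot": [0,0,0],"claw": 0.1},{"linear": [0.005,-0.005,0.3],"rot": [0,0,0],"claw": 0.1},{"linear": [0.005,-0.005,0.3],"rot": [0,0,0],"claw": 0.1},{"linear": [0.005,-0.005,0.3],"rot": [0,0,0],"claw": 0.1},{"linear": [0.005,-0.005,0.3],"rot": [0,0,0],"claw": 0.1}]' --force 40

```text
time_s: 16.62
ee_pos: [501.8, -315.1, 41.8]
tool_rot: [0.001, 0.051, 0.999, -0.0]
ft_force: [-1.0, -1.2, 4.6]
gripper_width: 0.233
finger_force: 39.9
```

```bash
python3 plan.py 502.2 -314.8 42 -0.099
```

```text
t 16.625 pos [ 501.826 -315.108   41.841] q [-0.656  0.264  1.495  0.     1.381 -2.126] grip 0.2328344296260427 39.85640108585358
linear [-0.002  0.002 -0.001] rot [-0.002  0.003 -0.005]
```

Gripped at 19.8 mm, with a seated reading of z = 41.8 (tip at 18 mm). On the seam the tip should be at 42 mm, so I aim for a reading of about 67.

Emit:
carry_out --moves '[{"linear": [0,0,-0.05],"rot": [0,0,0],"claw": 0.1},{"linear": [0,0,-0.15],"rot": [0,0,0],"claw": 0.1},{"linear": [0,0,-0.3],"rot": [0,0,0],"claw": 0.1},{"linear": [0,0,-0.4],"rot": [0,0,0],"claw": 0.1},{"linear": [0,0.2,-0.4],"rot": [0,0,-0.15],"claw": 0.1},{"linear": [0.05,0.4,-0.4],"rot": [0,0,-0.3],"claw": 0.1},{"linear": [0.1,0.6,-0.4],"rot": [0,0,-0.5],"claw": 0.1},{"linear": [0.2,0.8,-0.4],"rot": [0,0,-0.7],"claw": 0.1},{"linear": [0.2,0.85,-0.4],"rot": [0,0,-0.7],"claw": 0.1},{"linear": [0.2,0.85,-0.4],"rot": [0,0,-0.7],"claw": 0.1},{"linear": [0.2,0.85,-0.4],"rot": [0,0,-0.7],"claw": 0.1}]'

```text
time_s: 18.0
ee_pos: [479.0, -142.5, 120.8]
tool_rot: [-0.0, -0.132, 0.991, -0.0]
ft_force: [0.0, -0.6, -0.2]
gripper_width: 0.231
finger_force: 39.4
```

```bash
python3 plan.py 458.2 -133.5 90 0.267
```

```text
t 18.0 pos [ 479.021 -142.469  120.815] q [-0.402  0.007  1.621 -0.     1.513 -2.237] grip 0.23090508649878705 39.42161679267883
linear [0.089 0.071 0.154] rot [-0.001 -0.    -0.006]
```

Emit:
carry_out --moves '[{"linear": [0.089,0.071,0],"rot": [0,0,0],"claw": 0.1},{"linear": [0.089,0.071,0.08],"rot": [0,0,0],"claw": 0.1},{"linear": [0.089,0.071,0.16],"rot": [0,0,0],"claw": 0.1},{"linear": [0.089,0.071,0.18],"rot": [0,0,0],"claw": 0.1},{"linear": [0.089,0.071,0.18],"rot": [0,0,0],"claw": 0.1},{"linear": [0.089,0.071,0.18],"rot": [0,0,0],"claw": 0.1},{"linear": [0.089,0.071,0.18],"rot": [0,0,0],"claw": 0.1}]'

```text
time_s: 18.88
ee_pos: [458.3, -132.7, 85.5]
tool_rot: [0.001, -0.132, 0.991, -0.0]
ft_force: [0.1, -0.1, -1.1]
gripper_width: 0.228
finger_force: 39.4
```

```bash
python3 plan.py 458.2 -133.5 67 0.267
python3 - <<'E'
from h import *
p=robot.read_state()["ee_pos"];s=robot.snapshot("scene");b=np.array([.16,.56])
tip=p+[0,0,18-41.8];print('tip pred px',proj(s,[tip,tip+[0,0,10]])+b)
g=cv2.cvtColor(s["pixels"],cv2.COLOR_RGB2GRAY);x,y=(proj(s,[tip])[0]+b).round().astype(int);print(x-8,y-10);print(g[y-10:y+9,x-8:x+10])
E
```

```text
t 18.875 pos [ 458.341 -132.666   85.528] q [-0.401 -0.021  1.721  0.     1.44  -2.237] grip 0.2276315132298123 39.44774329662323
linear [ 0.002 -0.004  0.093] rot [-0.001  0.002 -0.003]
tip pred px [[224.05285547 179.77527223]
 [223.81693461 177.23863701]]
216 170
[[ 92  44  34  41  59  59  44  33  32  32  32  31  32  60 144 150 149 149]
 [128  77  39  34  36  34  32  32  33  32  31  32  62 117 147 150 149 150]
 [151 128  95  54  35  33  32  32  33  32  62 106 121 147 151 150 149 150]
 [150 151 139 119  92  88  54  40  44  90 121 148 150 150 151 151 148 149]
 [149 150 151 152 139 137  97  63  71 135 151 152 151 151 151 150 149 149]
 [149 151 152 151 153 153 136  83  85 148 153 152 151 151 151 149 150 149]
 [151 151 151 151 152 153 152 104  96 148 152 151 152 152 151 150 149 148]
 [151 152 152 151 151 151 151 119 110 147 150 150 151 151 151 150 150 148]
 [152 152 153 151 150 149 151 118 110 146 139 142 149 148 149 150 150 149]
 [153 152 153 152 150 150 149 133 130 129 102 109 128 139 146 150 151 150]
 [151 151 153 153 151 150 148 150 150 101  65  67  85 105 118 142 149 151]
 [151 151 152 152 151 151 151 152 146 111  61  61  70  52  48 111 140 147]
 [151 151 151 151 150 151 150 147 134 105  57  51  67  48  33  57 103 127]
 [151 150 150 152 151 151 146 134 121  76  39  41  57  40  33  32  42  84]
 [151 151 151 153 146 142 127 106  96  63  41  34  34  32  33  32  33  33]
 [150 151 150 147 132 126 104  55  49  62  68  51  36  33  33  32  32  33]
 [148 144 143 127 109 105  91  51  35  38  71  67  58  41  33  32  32  32]
 [143 132 121  87  62  63  60  44  35  34  33  58  68  69  45  33  32  33]
 [133 125  97  51  40  45  46  41  36  34  34  32  47  74  62  48  35  32]]
```

The needle tip in the image is at about (223.5,179.3), and I predicted (224,179.8), so the alignment is good. I lower to the seam start.

Emit:
carry_out --moves '[{"linear": [0.002,-0.004,0.03],"rot": [0,0,0],"claw": 0.1},{"linear": [0.002,-0.004,0.06],"rot": [0,0,0],"claw": 0.1},{"linear": [0.002,-0.004,0.08],"rot": [0,0,0],"claw": 0.1},{"linear": [0.002,-0.004,0.092],"rot": [0,0,0],"claw": 0.1},{"linear": [0.002,-0.004,0.092],"rot": [0,0,0],"claw": 0.1},{"linear": [0.002,-0.004,0.092],"rot": [0,0,0],"claw": 0.1}]'

```text
time_s: 19.68
ee_pos: [457.8, -133.4, 66.7]
tool_rot: [0.0, -0.132, 0.991, -0.0]
ft_force: [0.1, 0.4, -0.7]
gripper_width: 0.229
finger_force: 39.5
```

```bash
python3 plan.py 520 -116.7 67 0.267
```

```text
t 19.675 pos [ 457.825 -133.405   66.686] q [-0.403 -0.005  1.745  0.     1.401 -2.239] grip 0.22915087462650005 39.484570026397705
linear [-0.322 -0.001 -0.001] rot [-0.     0.001 -0.003]
```

Emit:
carry_out --moves '[{"linear": [-0.018,0,0],"rot": [0,0,0],"claw": 0.1},{"linear": [-0.036,0,0],"rot": [0,0,0],"claw": 0.1},{"linear": [-0.054,0,0],"rot": [0,0,0],"claw": 0.1},{"linear": [-0.072,0,0],"rot": [0,0,0],"claw": 0.1},{"linear": [-0.09,0,0],"rot": [0,0,0],"claw": 0.1},{"linear": [-0.108,0,0],"rot": [0,0,0],"claw": 0.1},{"linear": [-0.126,0,0],"rot": [0,0,0],"claw": 0.1},{"linear": [-0.144,0,0],"rot": [0,0,0],"claw": 0.1},{"linear": [-0.162,0,0],"rot": [0,0,0],"claw": 0.1}]'

```text
time_s: 20.8
ee_pos: [489.2, -124.8, 66.5]
tool_rot: [0.0, -0.132, 0.991, 0.0]
ft_force: [-0.5, -0.0, -1.0]
gripper_width: 0.232
finger_force: 39.5
```

```bash
python3 plan.py 520 -116.7 67 0.267
```

```text
t 20.8 pos [ 489.172 -124.784   66.488] q [-0.362  0.057  1.681  0.     1.403 -2.198] grip 0.2318820265174837 39.485682249069214
linear [-0.159 -0.001 -0.003] rot [ 0.     0.    -0.003]
```

Emit:
carry_out --moves '[{"linear": [-0.018,0,0],"rot": [0,0,0],"claw": 0.1},{"linear": [-0.036,0,0],"rot": [0,0,0],"claw": 0.1},{"linear": [-0.054,0,0],"rot": [0,0,0],"claw": 0.1},{"linear": [-0.072,0,0],"rot": [0,0,0],"claw": 0.1},{"linear": [-0.09,0,0],"rot": [0,0,0],"claw": 0.1},{"linear": [-0.108,0,0],"rot": [0,0,0],"claw": 0.1},{"linear": [-0.126,0,0],"rot": [0,0,0],"claw": 0.1},{"linear": [-0.144,0,0],"rot": [0,0,0],"claw": 0.1},{"linear": [-0.16,0,0],"rot": [0,0,0],"claw": 0.1},{"linear": [-0.164,0,0],"rot": [0,0,0],"claw": 0.1},{"linear": [-0.164,0,0],"rot": [0,0,0],"claw": 0.1}]'

```text
time_s: 22.18
ee_pos: [520.6, -116.2, 66.5]
tool_rot: [-0.0, -0.132, 0.991, 0.0]
ft_force: [-0.4, 0.2, -1.6]
gripper_width: 0.228
finger_force: 39.5
```

```bash
python3 plan.py 520 -116.7 67 0.267
python3 - <<'E'
from h import *
p=robot.read_state()["ee_pos"];s=robot.snapshot("scene");b=np.array([.16,.56])
tip=p+[0,0,18-41.8];q=proj(s,[tip])[0]+b;print(q)
g=cv2.cvtColor(s["pixels"],cv2.COLOR_RGB2GRAY);x,y=q.round().astype(int);print(x-9,y-9);print(g[y-9:y+6,x-9:x+9])
E
```

```text
t 22.175 pos [ 520.586 -116.247   66.464] q [-0.326  0.12   1.614  0.     1.408 -2.162] grip 0.22839527183167896 39.48417127132416
linear [ 0.003 -0.001 -0.003] rot [ 0.    -0.    -0.003]
[239.96682332 195.70487699]
231 187
[[ 41  36  36  32  30  35  48  43  33  31  29  30  30  30  61 127 149 152]
 [ 80  46  37  34  32  32  31  31  30  31  30  30  31  60 117 148 151 151]
 [103  96  62  39  35  33  33  34  31  32  32  32  58 106 139 150 151 151]
 [ 79 108 112  82  46  36  35  42  49  53  38  35  66 109 124 141 150 152]
 [ 39  56 114 110  98  63  40  44  67  65  43  36  35  56  97 116 141 144]
 [ 39  39  39  90 114 123  72  40  59  55  37  34  31  31  39  80 112 129]
 [ 39  39  39  38  66 129 109  67  49  45  33  29  31  31  31  62  74 110]
 [ 39  39  39  39  38  44 101  76  64  48  33  30  30  30  32  52  60  67]
 [ 39  39  38  39  39  38  34  47  64  46  33  32  31  31  30  60  51  60]
 [ 39  39  39  38  38  37  34  32  38  32  32  31  31  31  32  94  79  54]
 [ 38  38  39  39  37  39  33  32  32  32  33  31  31  31  31 104 109  92]
 [ 35  36  40  39  39  37  33  32  32  32  32  31  31  31  31  78 115 119]
 [ 33  34  36  38  37  35  33  32  31  31  31  31  31  32  31  55  98 118]
 [ 34  33  34  34  34  32  33  33  32  33  31  32  31  39  50  62  68 100]
 [ 34  34  33  34  32  32  33  32  33  32  31  32  38  56  68  69  70  70]]
```

The needle tip at (239,195) sits on the plain end of the seam. I lift and take the probe back.

Emit:
carry_out --moves '[{"linear": [-0.164,0,-0.05],"rot": [0,0,0],"claw": 0.1},{"linear": [0,0,-0.15],"rot": [0,0,0],"claw": 0.1},{"linear": [0,0,-0.3],"rot": [0,0,0],"claw": 0.1},{"linear": [0,-0.2,-0.3],"rot": [0,0,0.15],"claw": 0.1},{"linear": [0,-0.4,-0.3],"rot": [0,0,0.3],"claw": 0.1},{"linear": [0,-0.6,-0.3],"rot": [0,0,0.5],"claw": 0.1},{"linear": [0.15,-0.8,-0.3],"rot": [0,0,0.7],"claw": 0.1},{"linear": [0.3,-0.9,-0.3],"rot": [0,0,0.7],"claw": 0.1},{"linear": [0.3,-0.9,-0.3],"rot": [0,0,0.7],"claw": 0.1},{"linear": [0.3,-0.9,-0.3],"rot": [0,0,0.7],"claw": 0.1}]'

```text
time_s: 23.48
ee_pos: [510.0, -305.3, 126.5]
tool_rot: [0.0, 0.051, 0.999, 0.0]
ft_force: [0.0, -0.6, -1.0]
gripper_width: 0.232
finger_force: 39.5
```

```bash
python3 plan.py 501.8 -315.1 120 -0.099
```

```text
t 23.475 pos [ 510.022 -305.3    126.483] q [-0.635  0.212  1.384  0.001  1.545 -2.105] grip 0.23184960432313573 39.47297215461731
linear [ 0.036 -0.053  0.032] rot [ 0.001  0.001 -0.005]
```

Emit:
carry_out --moves '[{"linear": [0.036,-0.053,0.03],"rot": [0,0,0],"claw": 0.1},{"linear": [0.036,-0.053,0.03],"rot": [0,0,0],"claw": 0.1},{"linear": [0.036,-0.053,0.03],"rot": [0,0,0],"claw": 0.1},{"linear": [0.036,-0.053,0.03],"rot": [0,0,0],"claw": 0.1},{"linear": [0.036,-0.053,0.03],"rot": [0,0,0],"claw": 0.1}]'

```text
time_s: 24.1
ee_pos: [501.8, -315.4, 120.6]
tool_rot: [0.0, 0.05, 0.999, -0.0]
ft_force: [0.6, -0.2, -0.2]
gripper_width: 0.228
finger_force: 39.5
```

```bash
python3 plan.py 501.8 -315.1 42.5 -0.099
```

```text
t 24.1 pos [ 501.825 -315.378  120.642] q [-0.657  0.211  1.397  0.     1.533 -2.127] grip 0.22751280523874953 39.47292923927307
linear [0.    0.001 0.391] rot [-0.     0.001 -0.004]
```

Emit:
carry_out --moves '[{"linear": [0,0,0.08],"rot": [0,0,0],"claw": 0.1},{"linear": [0,0,0.16],"rot": [0,0,0],"claw": 0.1},{"linear": [0,0,0.24],"rot": [0,0,0],"claw": 0.1},{"linear": [0,0,0.31],"rot": [0,0,0],"claw": 0.1},{"linear": [0,0,0.36],"rot": [0,0,0],"claw": 0.1},{"linear": [0,0,0.38],"rot": [0,0,0],"claw": 0.1},{"linear": [0,0,0.39],"rot": [0,0,0],"claw": 0.1},{"linear": [0,0,0.39],"rot": [0,0,0],"claw": 0.1},{"linear": [0,0,0.39],"rot": [0,0,0],"claw": 0.1}]'

```text
time_s: 25.22
ee_pos: [502.0, -315.8, 43.2]
tool_rot: [0.001, 0.051, 0.999, -0.0]
ft_force: [0.1, 1.3, -1.1]
gripper_width: 0.225
finger_force: 39.5
```

Emit:
carry_out --moves '[{"linear": [0,0,0.004],"rot": [0,0,0],"claw": 0.1},{"linear": [0,0,0.007],"rot": [0,0,0],"claw": 0.1},{"linear": [0,0,0.007],"rot": [0,0,0],"claw": 0.1}]'

```text
time_s: 25.6
ee_pos: [501.8, -315.7, 41.9]
tool_rot: [0.0, 0.051, 0.999, -0.0]
ft_force: [-1.7, -0.1, 3.4]
gripper_width: 0.231
finger_force: 39.8
```

It's seated, with about 4 N upward. I release and back away upward.

Emit:
carry_out --moves '[{"linear": [0,0,0],"rot": [0,0,0],"claw": 0.4},{"linear": [0,0,0],"rot": [0,0,0],"claw": 0.7},{"linear": [0,0,0],"rot": [0,0,0],"claw": 0.7},{"linear": [0,0,0],"rot": [0,0,0],"claw": 0.7},{"linear": [0,0,-0.1],"rot": [0,0,0],"claw": 0.7},{"linear": [0,0,-0.3],"rot": [0,0,0],"claw": 0.7},{"linear": [0,0,-0.5],"rot": [0,0,0],"claw": 0.7},{"linear": [0,0,-0.7],"rot": [0,0,0],"claw": 0.7},{"linear": [0.4,0,-0.7],"rot": [0,0,0],"claw": 0.7},{"linear": [0.4,0,-0.7],"rot": [0,0,0],"claw": 0.7},{"linear": [0.4,0,-0.7],"rot": [0,0,0],"claw": 0.7}]'

```text
time_s: 26.98
ee_pos: [421.5, -307.4, 181.3]
tool_rot: [0.0, 0.051, 0.999, -0.0]
ft_force: [0.1, -0.2, -0.6]
gripper_width: 0.7
finger_force: 0.0
```

Run:
```python
from h import *;import pickle
np.set_printoptions(precision=1,suppress=True)
s0,_=pickle.load(open('after.pkl','rb'));S0=pickle.load(open('scene0.pkl','rb'))
robot.snapshot("scene");s=robot.snapshot("scene");st=robot.read_state();print(st["time_s"],st["ee_pos"],st["ft_force"])
def cmp(a,b,x,y,w,h,n):
    r=cv2.matchTemplate(b["pixels"][y-8:y+h+8,x-8:x+w+8],a["pixels"][y:y+h,x:x+w],cv2.TM_CCOEFF_NORMED);_,v,_,l=cv2.minMaxLoc(r);print(n,round(v,3),l[0]-8,l[1]-8)
cmp(s0,s,156,196,24,26,'probe');cmp(s0,s,218,176,30,30,'transformer')
for z,n in((56,0),):
    P=[[454.2+k*.996,278.7+k*.086,56] for k in range(-10,170,8)];px=(proj(s,P)+[.16,.56]).astype(np.float32)
    print(cv2.remap(cv2.cvtColor(s["pixels"],7),px[:,:1].copy(),px[:,1:].copy(),1).ravel().tolist())
```

```text
27.075 [ 422.7 -307.6  181.1] [0.7 0.8 0.6]
probe 0.903 0 0
transformer 0.756 -8 -6
[96, 97, 97, 153, 152, 151, 111, 105, 127, 123, 123, 124, 124, 124, 79, 52, 48, 53, 77, 74, 92, 86, 151]
```

Run:
```python
from h import *;import pickle
s0,_=pickle.load(open('after.pkl','rb'));s=robot.snapshot("scene")
for i in(s0,s):
    p=i["pixels"][165:215,200:265].astype(int);m=((p[:,:,0]-p[:,:,2])>35).astype(np.uint8)
    k,l,st,c=cv2.connectedComponentsWithStats(m);print([(c[j]+[200,165]).round(1).tolist()+[int(st[j,4])] for j in range(1,k)])
    d=(p.max(2)<58).astype(np.uint8);k,l,st,c=cv2.connectedComponentsWithStats(d);j=1+np.argmax(st[1:,4]);print(st[j]+[200,165,0,0,0],c[j]+[200,165])
```

```text
[[228.0, 181.5, 2], [221.7, 186.3, 3]]
[219 181  39  27 454] [234.10572687 194.50660793]
[[228.0, 181.0, 5], [221.5, 185.5, 4]]
[219 180  30  28 423] [233.03309693 194.19858156]
```

The transformer, probe and keeper are all in place, so I hand in.

```bash
python3 -c "
from workcell import robot
print(robot.finish_job())"
```

```text
the job is handed in; nothing more can be done
None
```

Every step was carried out and the job is handed in at about 27 s of the 64 s, but no verdict came back: keeper back at its stop, transformer flat on the plate between the rails, seam probed from lug end to plain end at about 3 cm/s, and probe back upright in its stand.

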